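# Shut and lock the bobbin winder's access panel

## Task

The access panel on top of the bobbin winder stands ajar. Using fingertips only, push the panel fully shut, then set a fingertip in the slot of its round quarter-turn fastener and turn it clockwise (seen from above) as far as it goes, so that the panel is locked; then let go of everything. Do not lift the panel, keep the rest of the arm off the winder, and leave the thread cone, the hoop and the bobbin beside the winder where they are.

Things in the scene. Friction and masses are not known exactly. Their poses are not given: they have to be found in the camera images.
- winder: white bobbin winder fixed to the table, 320 mm (x) by 200 mm (y). Origin: on the table, midway across, 150 mm behind the front face, which faces the robot; x points to the rear, z up. The panel covers x -150 to +90 mm; its hinge line is at x = +90 mm, 70 mm up, along y. The rear deck (x over +90) is 76 mm high, its spindle posts up to 136 mm. A keeper lip sits inside the front wall.
- panel (a joint): opening angle of the aluminium access panel about its rear hinge, rad: 0 = shut (hard stop), positive = front edge raised. Starts at 0.12 to 0.25; the stiff hinge stays where it is left; under 2 N down near the fastener moves it. Panel 240 by 200 mm, 6 mm thick, top 76 mm above the table when shut.
- panel_edge (a point): middle of the panel's front edge, on its top face, 240 mm from the hinge. Turns with the panel.
- fastener (a joint): angle of the fastener, rad: 0 = unlocked (slot parallel to the winder's front edge), grows clockwise seen from above, 1.571 = locked (slot points at the front edge; hard stop). Starts at 0 to 0.35, stays where left; friction 0.07 N m. A tongue below the panel swings with it under the keeper lip; turned while the panel is still up, it lands on the lip and keeps the panel from shutting.
- slot_centre (a point): centre of the slot's floor, on the fastener's axis: 66 mm behind the panel's front edge, midway across, 78 mm above the table when shut (2 mm above the panel's top). The fastener is a steel disc 101 mm across with one straight slot across its middle, 40 mm wide, 14 mm deep, between two D-shaped halves. Slot axes: y along it, x across it, z out of the panel; they turn with it.
- slot_end_a (a point): point on the slot's floor, on its centre line 32 mm from the axis towards its +y. At fastener angle 0 this is the winder's +y side; at 1.571 the rear (+x). A fixed plastic bezel ring, flush with the disc's top (16 mm above the panel), outer diameter 116, inner 103 mm, closes the slot's ends, so the slot is about 100 mm long.
- slot_end_b (a point): the same, 32 mm from the axis at the other end. At fastener angle 0 this is the winder's -y side; at 1.571 it lies to the front (the winder's -x).
- cone: thread cone standing on the table on the winder's +y side, 125 mm high, base 60 mm across; origin at the centre of its underside. Leave it alone.
- hoop: embroidery hoop lying flat on the table on the winder's -y side, outer diameter 140 mm, 11 mm high; origin at the centre of its underside. Leave it alone.
- bobbin: small aluminium bobbin standing on the table on the winder's -y side, 34 mm across, 26 mm high; origin at the centre of its underside. Leave it alone.

How it is judged:
By the outcome, as a careful person would: the job done as asked, in the order asked, and still so for the second after the job is handed in, with the robot touching nothing.
It also fails if it takes over 48 s, if anything falls off the work surface, if the arm or the gripper's body presses on something with over 40 N, if the wrist force passes 120 N, or if a joint passes its speed limit or range.

## Robot

A 6-joint arm with a two-finger parallel gripper is mounted at the origin on the work surface. World frame = base frame: x ahead of the robot, y to its left, z up, the work surface at z = 0. Lengths are in mm, angles in rad, forces in N, time in s.
With the tool pointing down it reaches from about 350 to 975 mm from the base axis. Payload 7.1 kg.
Tool frame: the origin (TCP) lies at the centre of the arm's flange, where the gripper is bolted on; the fingertips stand 182 mm ahead of it and the grasp point (between the pads) lies 163 mm ahead of it; z points along the fingers, y is the line along which they close (so a half turn about z gives the same grasp; the last joint's range is limited). The gripper opens to 88 mm and grips with 3 to 60 N. Pads are 20 mm wide; open, the fingers measure 115 mm over their backs; the gripper's body (75 mm by 178 mm) begins 61 mm behind the grasp point.
Start: joints at [-1.194, 0.423, 1.63, -0, 1.089, -0.019], TCP at [240.983, -576.657, 404.675] pointing down, gripper open.
Joint ranges: [-3, 3], [-0.9, 2.11], [0.09, 2.58], [-1.31, 4.45], [0.11, 2.69], [-2.54, 2.54]. Speed limits (rad/s): [2.39, 2.39, 3.01, 3.14, 3.14, 3.14].

## Interface

Orientations are given as a rotation vector (axis times angle).
In Python, from workcell import readout, get_image, ctrl gives the robot as it stands.
- The arm moves only by the tool step_arm, never from a script. Its argument "targets" is a list that holds one entry, the list of rows, each a list of 7 numbers: the shift along the world's x, y, z as a fraction of full scale, then the turn, a rotation vector about the world's x, y, z as a fraction of full scale, then the opening, from 0 (shut) to 1 (fully open). In form: [[[dx, dy, dz, wx, wy, wz, claw], ...]]. A call has exactly 5 rows; each row shifts and turns the commanded pose from where the row before left it; what a row does not reach is not made up. Full scale, the value 1, is 0.05 m for a shift and 4 degrees for a turn. A row lasts 1/8 s, in which the tool goes at most 62.5 mm and 10.7 degrees, less where a joint would pass 70% of its speed; a pose out of reach is approached as far as the arm can. A call with a number of a shift or a turn outside -1 to 1 is refused whole. A call with a gripper value outside its range is refused whole. The fingers move at their own pace and stop on an object; the grip force is fixed at half the most. Time passes only in rows, so rows that do not move let the fingers close, or fill a call up. It gives the time, the measured TCP pose, the force, the opening and the grip force at its end, in the units of the state.
- readout.get_obs(): the state, without advancing time (a new reading comes with each control period).
- get_image(name): name is "scene" or "top" or "wrist"; returns a dict with "pixels" (400x640x3 uint8, red, green, blue), "intrinsics" (3x3 intrinsics, pixels), "k1" (the pictures are not rectified: a ray, as slopes to the right and down, at radius r is drawn at 1 + k1 r^2 times it, then the intrinsics apply), "extrinsics" (4x4, takes a point from world to camera coordinates). Camera axes: x right, y down, z forward; pixel columns grow to the right and rows downward; lengths in mm; the calibration is good to about 2 mm. A picture is of the moment at which its call begins. There is no depth.
- ctrl.close_job(): hands the job in; it is judged then, once.
The state is a dict: "t": time; "qpos": joint angles; "qvel": joint speeds; "joint_torque": joint torques, N m; "ee_pos": TCP position; "orientation": TCP orientation; "ft_force": force on the tool from outside, world axes, zero at the start; "moment": the same for the moment, N m; "width": finger opening in mm; "grasp_force": force on a finger pad.
Only numpy, scipy, OpenCV 4.12 (cv2) and the standard library are available. Lean on these libraries where they do the work, as an engineer would, in place of code of your own. Each camera call takes 0.05 s, during which the arm holds its last target. There are 200 camera calls.

## Working session

There is one attempt and no reset: what is moved stays moved. The work goes in short steps, Python scripts to look and compute and a tool call to move; the robot and the scene stay as the last step left them, time stands still between calls to the robot, and variables do not carry over. Pictures are saved under pics/ and viewed, at most 10 in all, crops included, and the job is handed in when it is done.

Besides the shell and the picture viewer there is one more tool, called after ">>>" as name(argument=value, ...), one argument or row to a line, values as JSON. step_arm: Moves the arm, as the interface text tells. Shift numbers are shares of 0.05 m and turn numbers shares of 4 degrees, none past 1 either way. Its arguments: {"type":"object","properties":{"targets":{"type":"array"}},"required":["targets"]}

```bash
mkdir -p pics; cat > h.py <<'E'
import numpy as np, cv2
from workcell import readout, get_image, ctrl
def cap(n,f):
    d=get_image(n); cv2.imwrite('pics/'+f+'.png',cv2.cvtColor(d['pixels'],cv2.COLOR_RGB2BGR))
    np.savez('pics/'+f+'.npz',**{k:np.array(v) for k,v in d.items()}); return d
def load(f): return np.load('pics/'+f+'.npz')
def ray(d,uv):
    K=d['intrinsics'];x=np.array([(uv[0]-K[0,2])/K[0,0],(uv[1]-K[1,2])/K[1,1]]);k=float(d['k1']);p=x.copy()
    for _ in range(30): p=x/(1+k*(p@p))
    E=d['extrinsics'];R,t=E[:3,:3],E[:3,3]
    return -R.T@t, R.T@np.array([p[0],p[1],1])
def onz(d,uv,z):
    o,r=ray(d,uv); return o+r*(z-o[2])/r[2]
def proj(d,P):
    E=d['extrinsics'];c=E[:3,:3]@np.array(P,float)+E[:3,3];p=c[:2]/c[2];p=p*(1+float(d['k1'])*(p@p))
    K=d['intrinsics'];return np.array([K[0,0]*p[0]+K[0,2],K[1,1]*p[1]+K[1,2]])
def tri(obs):
    A=np.zeros((3,3));b=np.zeros(3)
    for d,uv in obs:
        o,r=ray(d,uv);r/=np.linalg.norm(r);M=np.eye(3)-np.outer(r,r);A+=M;b+=M@o
    return np.linalg.solve(A,b)
E
python3 - <<'E'
from h import *
for n in ['scene','top']:
    d=cap(n,n+'0'); E=d['extrinsics']; print(n,-E[:3,:3].T@E[:3,3],d['intrinsics'][0,0],d['k1'])
o=readout.get_obs(); print(o)
E
```

```text
scene [1052.55132241 -430.30970831  852.38542137] 501.2039469582833 -0.031787541246388745
top [467.99727242  34.54862216 899.82070467] 426.91532195806883 0.01665308389471413
{'t': 0.1, 'qpos': array([-1.19403115e+00,  4.23766574e-01,  1.63060294e+00,  8.01219912e-07,
        1.08863869e+00, -1.90125414e-02]), 'qvel': array([-0.0007727 , -0.00128267, -0.00118859,  0.00072406,  0.00090674,
        0.00022515]), 'joint_torque': array([-2.16343633e-04, -5.45616174e+01, -2.74325234e+01,  6.45243027e-02,
        1.87526242e-02, -5.06399113e-05]), 'ee_pos': array([ 240.87653628, -576.44180225,  403.98210027]), 'orientation': array([-3.07891493e+00, -6.17362124e-01,  3.94348255e-04]), 'ft_force': array([-0.72208774, -0.31537191,  0.40436594]), 'moment': array([-0.01167681,  0.07305636, -0.01407263]), 'grasp_force': 0.0, 'width': 87.80708700840803}
```

View pics/top0.png

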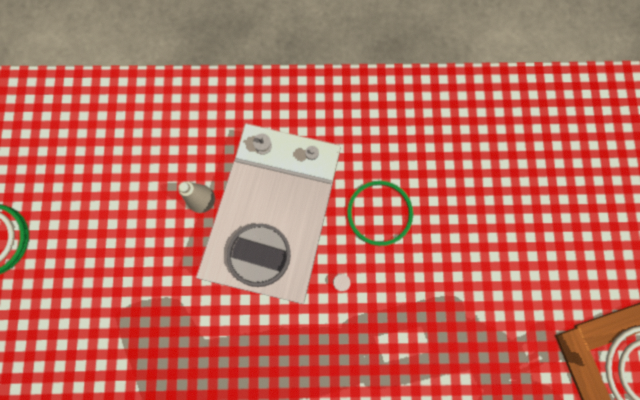

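View pics/scene0.png

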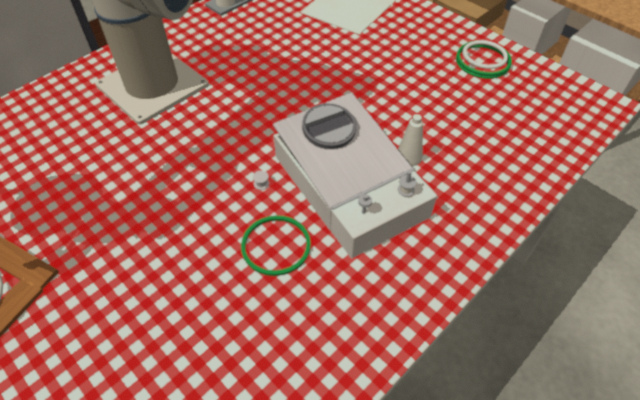

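The top view shows the winder with panel corners near (198,278), (304,302), its rear deck corners at (246,124), (340,148), and the fastener at (258,254). In the scene view the fastener is near (330,124). Next I measure those.

```bash
python3 - <<'E'
from h import *
t=load('top0');s=load('scene0')
a=t['pixels'][110:320,180:360];b=s['pixels'][80:260,250:450]
im=np.hstack([cv2.resize(a,(400,467),interpolation=2),cv2.resize(b,(400,467),interpolation=2)])
cv2.imwrite('pics/c0.png',im[:,:,::-1])
R=[onz(t,p,76) for p in[(246,124),(340,148),(238,160),(332,182)]]
for r in R: print(r.round(1))
# slot: dark pixels in disc
g=cv2.cvtColor(t['pixels'],cv2.COLOR_RGB2GRAY)
m=np.zeros_like(g);cv2.circle(m,(258,254),27,255,-1)
m=((g<70)&(m>0)).astype(np.uint8)
n,l,st,c=cv2.connectedComponentsWithStats(m);i=1+st[1:,4].argmax()
cs,_=cv2.findContours((l==i).astype(np.uint8),0,2);print(st[i],c[i],cv2.minAreaRect(cs[0]))
E
```

```text
[777.5 172.4  76. ]
[724.8 -16.7  76. ]
[702.4 187.1  76. ]
[655.    0.8  76. ]
[277 251   9  20  68] [281.47058824 261.36764706] ((281.75341796875, 260.59051513671875), (4.641441822052002, 19.57477569580078), 19.653823852539062)
```

View pics/c0.png

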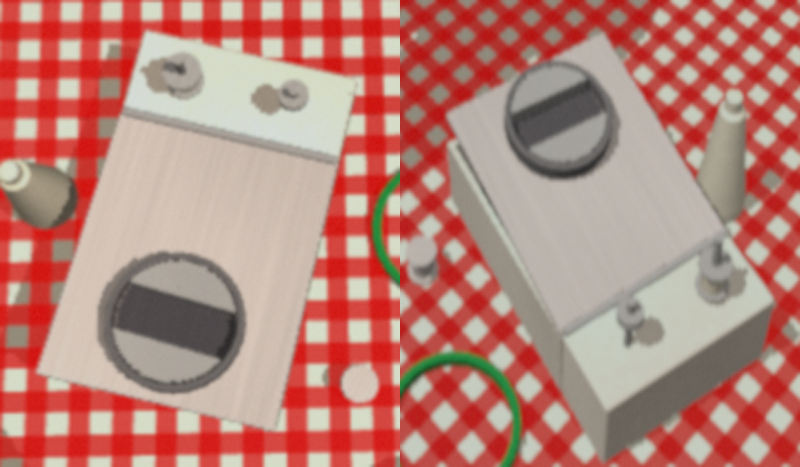

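```bash
python3 - <<'E'
from h import *
t=load('top0');s=load('scene0')
T=dict(rl=(245.7,123.9),rr=(340.7,145.1),hl=(235.4,160.4),hr=(331.7,182),fl=(197.1,278.3),fr=(304.7,303.5))
S=dict(rl=(436,196.8),rr=(352.5,236.9),hl=(411,169.8),hr=(332,208.4),fl=(350,93.9),fr=(274,125.1))
P={}
for k in T:
    P[k]=tri([(t,T[k]),(s,S[k])]);print(k,P[k].round(1), onz(t,T[k],76).round(1), onz(s,S[k],76).round(1))
y=(P['hl']-P['hr'])+(P['rl']-P['rr'])+(P['fl']-P['fr']);print('yaw',np.degrees(np.arctan2(-y[0],y[1])))
x=(P['rl']+P['rr']-P['hl']-P['hr']);x2=P['hl']+P['hr']-P['fl']-P['fr'];print(np.degrees([np.arctan2(x[1],x[0]),np.arctan2(x2[1],x2[0])]))
v=-x2/2;print('open',np.arctan2(v[2],np.hypot(*v[:2])),np.linalg.norm(v))
E
```

```text
rl [781.8 175.   65.8] [777.8 173.   76. ] [785.4 167.4  76. ]
rr [732.  -18.1  73.2] [730.8 -18.2  76. ] [733.4 -19.2  76. ]
hl [703.4 193.4  69.4] [701.6 192.3  76. ] [706.2 188.1  76. ]
hr [657.2   2.5  71.3] [655.    1.4  76. ] [660.6   1.3  76. ]
fl [472.3 253.9  97. ] [472.2 259.3  76. ] [456.3 273.2  76. ]
fr [425.7  58.7  98.9] [422.4  56.8  76. ] [408.8  76.2  76. ]
yaw -13.827153621395901
[-14.29784048 -14.15158089]
open 0.11512245490140234 240.13357294166155
```

>>> step_arm(
  targets=[
    [[0.27, 0.72, 0, 0, 0, 1, 0.64], [0.27, 0.72, 0, 0, 0, 1, 0.64], [0.27, 0.72, 0, 0, 0, 1, 0.64], [0.27, 0.72, 0, 0, 0, 1, 0.64], [0.27, 0.72, 0, 0, 0, 1, 0.64]],
  ],
)

```text
t: 0.72
ee_pos: [308.7, -395.4, 404.4]
orientation: [-2.925, -1.146, 0.0]
ft_force: [-0.2, 0.6, -0.3]
width: 56.2
grasp_force: 0.0
```

>>> step_arm(
  targets=[
    [[0.27, 0.72, 0, 0, 0, 1, 0.64], [0.27, 0.72, 0, 0, 0, 1, 0.64], [0.27, 0.72, 0, 0, 0, 1, 0.64], [0.27, 0.72, 0, 0, 0, 1, 0.64], [0.27, 0.72, 0, 0, 0, 1, 0.64]],
  ],
)

```text
t: 1.35
ee_pos: [376.1, -215.4, 404.5]
orientation: [-2.681, -1.637, 0.0]
ft_force: [1.0, 0.0, 0.1]
width: 56.5
grasp_force: 0.0
```

>>> step_arm(
  targets=[
    [[0.27, 0.72, 0, 0, 0, 1, 0.64], [0.27, 0.72, 0, 0, 0, 1, 0.64], [0.27, 0.72, 0, 0, 0, 1, 0.64], [0.27, 0.72, 0, 0, 0, 1, 0.64], [0.27, 0.72, 0, 0, 0, 1, 0.64]],
  ],
)

```text
t: 1.98
ee_pos: [443.6, -35.4, 404.5]
orientation: [-2.356, -2.078, 0.0]
ft_force: [-0.0, -0.4, -0.4]
width: 56.4
grasp_force: 0.0
```

>>> step_arm(
  targets=[
    [[0.27, 0.72, 0, 0, 0, 1, 0.64], [0.27, 0.72, 0, 0, 0, 1, 0.64], [0.27, 0.72, 0, 0, 0, 1, 0.64], [0.27, 0.72, 0, 0, 0, 1, 0.64], [0.27, 0.72, 0, 0, 0, 1, 0.64]],
  ],
)

```text
t: 2.6
ee_pos: [511.2, 144.6, 404.4]
orientation: [-1.959, -2.455, 0.001]
ft_force: [0.1, -0.4, -0.1]
width: 56.0
grasp_force: 0.0
```

>>> step_arm(
  targets=[
    [[0, 0, 0, 0, 0, 1, 0.64], [0, 0, 0, 0, 0, 1, 0.64], [0, 0, 0, 0, 0, 1, 0.64], [0, 0, 0, 0, 0, 1, 0.64], [0, 0, 0, 0, 0, 1, 0.64]],
  ],
)

```text
t: 3.22
ee_pos: [510.8, 143.3, 404.3]
orientation: [-1.503, -2.758, 0.001]
ft_force: [-0.2, -0.9, -0.4]
width: 56.3
grasp_force: 0.0
```

>>> step_arm(
  targets=[
    [[0, 0, 0, 0, 0, 1, 0.64], [0, 0, 0, 0, 0, 1, 0.64], [0, 0, 0, 0, 0, 1, 0.64], [0, 0, 0, 0, 0, 1, 0.64], [0, 0, 0, 0, 0, 1, 0.64]],
  ],
)

```text
t: 3.85
ee_pos: [510.8, 143.3, 404.4]
orientation: [-1.002, -2.977, 0.001]
ft_force: [0.3, -0.0, 0.6]
width: 56.3
grasp_force: 0.0
```

>>> step_arm(
  targets=[
    [[0, 0, 0, 0, 0, 1, 0.64], [0, 0, 0, 0, 0, 1, 0.64], [0, 0, 0, 0, 0, 1, 0.64], [0, 0, 0, 0, 0, 0.8, 0.64], [0, 0, 0, 0, 0, 0, 0.64]],
  ],
)

```text
t: 4.47
ee_pos: [510.8, 143.3, 404.4]
orientation: [-0.603, -3.083, 0.0]
ft_force: [-0.7, 0.3, 0.0]
width: 56.0
grasp_force: 0.0
```

```bash
cat >> h.py <<'E'
from scipy.spatial.transform import Rotation as Ro
def st():
    o=readout.get_obs();M=Ro.from_rotvec(o['orientation']).as_matrix()
    print('t',round(o['t'],2),o['ee_pos'].round(1),'yang',np.degrees(np.arctan2(M[1,1],M[0,1])).round(1),'z',M[:,2].round(3),'F',o['ft_force'].round(1),'M',o['moment'].round(2),'w',round(o['width'],1),'q',o['qpos'].round(2));return o
E
python3 - <<'E'
from h import *
st();d=cap('wrist','w1')
print(onz(load('top0'),(258.3,254.2),98), proj(d,[511,140,98]))
E
```

```text
t 4.47 [510.8 143.3 404.4] yang 67.8 z [-0.001 -0.    -1.   ] F [-0.7  0.3  0. ] M [ 0.01 -0.14 -0.03] w 56.0 q [ 0.25  0.29  1.84 -0.    1.02 -0.93]
[514.16156545 141.75410053  98.        ] [321.1527359  192.95349797]
```

View pics/w1.png

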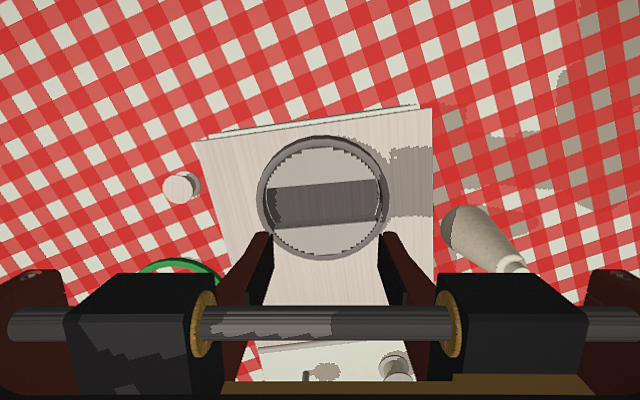

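The wrist view shows the disc centred near (323,198), with the slot running along (267,188)-(378,179) and (275,229)-(384,220). The panel's front edge runs (203,139)-(421,106).

```bash
python3 - <<'E'
from h import *
d=load('w1')
def ang(a,b,z):
    v=onz(d,b,z)-onz(d,a,z);return np.degrees(np.arctan2(v[1],v[0]))
print(ang((280,187),(370,180),112),ang((275,229),(384,220),112),'edge',ang((203,139),(421,106),100))
print(onz(d,(323.5,198),112)[:2], onz(d,(323.5,203.5),112)[:2])
E
```

```text
72.40457741457143 72.85916327904174 edge 76.2283067145848
[512.60415361 141.72326372] [517.20629455 139.84127391]
```

>>> step_arm(
  targets=[
    [[0, -0.03, -0.6, 0, 0, 0.6, 0.64], [0, 0, -0.6, 0, 0, 0.55, 0.64], [0, 0, -0.6, 0, 0, 0, 0.64], [0, 0, -0.2, 0, 0, 0, 0.64], [0, 0, 0, 0, 0, 0, 0.64]],
  ],
)

```text
t: 5.15
ee_pos: [511.0, 141.8, 304.5]
orientation: [-0.479, -3.104, 0.001]
ft_force: [0.2, 0.4, 0.2]
width: 55.9
grasp_force: 0.0
```

```bash
python3 - <<'E'
from h import *
st();d=cap('wrist','w2');e=cap('scene','s2')
cv2.imwrite('pics/c2.png',np.hstack([d['pixels'][100:400,120:520],cv2.resize(e['pixels'][60:210,230:430],(400,300))])[:,:,::-1])
E
```

```text
t 5.15 [511.  141.8 304.5] yang 72.4 z [-0.001 -0.    -1.   ] F [0.2 0.4 0.2] M [ 0.02 -0.15  0.04] w 55.9 q [ 0.25  0.43  1.91 -0.    0.81 -1.02]
```

View pics/c2.png

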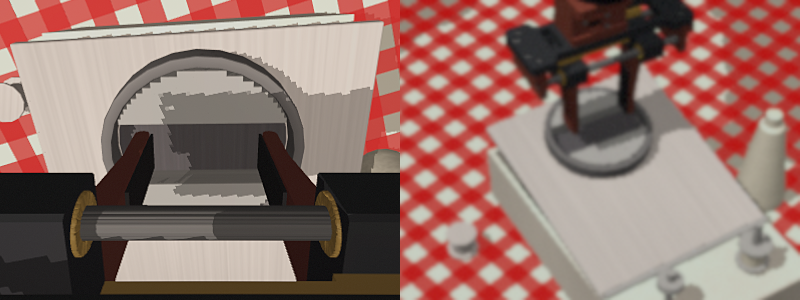

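The fingertips (crop 140 and 272, row 135) stand just above the slot, which spans 118–290, and are well centred. I'll descend onto the slot floor and push.

>>> step_arm(
  targets=[
    [[0, 0, -0.2, 0, 0, 0, 0.64], [0, 0, -0.1, 0, 0, 0, 0.64], [0, 0, -0.1, 0, 0, 0, 0.64], [0, 0, -0.1, 0, 0, 0, 0.64], [0, 0, 0, 0, 0, 0, 0.64]],
  ],
)

```text
t: 5.88
ee_pos: [510.8, 141.8, 279.2]
orientation: [-0.478, -3.104, 0.001]
ft_force: [-0.5, -0.0, 1.1]
width: 56.3
grasp_force: 0.0
```

>>> step_arm(
  targets=[
    [[0, 0, -0.1, 0, 0, 0, 0.64], [0, 0, -0.1, 0, 0, 0, 0.64], [0, 0, -0.1, 0, 0, 0, 0.64], [0, 0, -0.04, 0, 0, 0, 0.64], [0, 0, 0, 0, 0, 0, 0.64]],
  ],
)

```text
t: 6.5
ee_pos: [511.0, 141.8, 262.5]
orientation: [-0.478, -3.105, 0.0]
ft_force: [0.1, 0.7, -0.3]
width: 56.2
grasp_force: 0.0
```

>>> step_arm(
  targets=[
    [[0, 0, -0.04, 0, 0, 0, 0.64], [0, 0, -0.02, 0, 0, 0, 0.64], [0, 0, -0.02, 0, 0, 0, 0.64], [0, 0, 0, 0, 0, 0, 0.64], [0, 0, 0, 0, 0, 0, 0.64]],
  ],
)

```text
t: 7.12
ee_pos: [511.1, 141.9, 260.1]
orientation: [0.478, 3.104, 0.0]
ft_force: [-4.7, -0.2, 15.7]
width: 56.1
grasp_force: 8.0
```

```bash
python3 - <<'E'
from h import *
st();d=cap('wrist','w3');e=cap('scene','s3')
cv2.imwrite('pics/c3.png',np.hstack([d['pixels'][60:360,120:520],cv2.resize(e['pixels'][60:210,230:430],(400,300))])[:,:,::-1])
E
```

```text
t 7.12 [511.1 141.9 260.1] yang 72.5 z [ 0.001  0.    -1.   ] F [-4.7 -0.2 15.7] M [-0.19  0.69  0.01] w 56.1 q [ 0.25  0.5   1.93 -0.    0.71 -1.02]
```

View pics/c3.png

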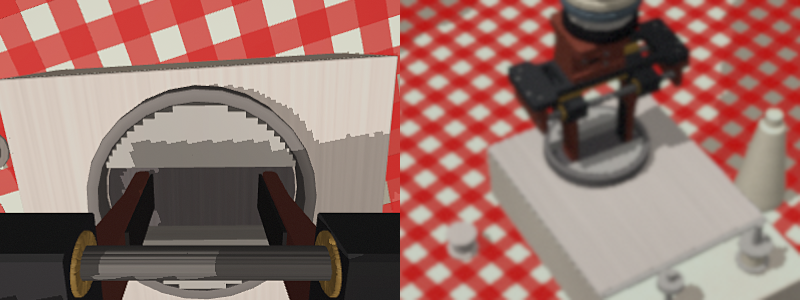

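The panel is flush and shut (tip at 78.1 mm, 15.7 N). I'll lift 5 mm off the floor and start turning clockwise.

>>> step_arm(
  targets=[
    [[0, 0, 0.1, 0, 0, 0, 0.64], [-0.01, 0, 0, 0, 0, -0.8, 0.64], [0, 0, 0, 0, 0, -0.8, 0.64], [0, 0, 0, 0, 0, -0.8, 0.64], [0, 0, 0, 0, 0, -0.8, 0.64]],
  ],
)

```text
t: 7.85
ee_pos: [510.7, 141.7, 263.7]
orientation: [0.824, 3.031, -0.0]
ft_force: [1.3, -2.3, 0.0]
width: 56.1
grasp_force: 0.8
```

>>> step_arm(
  targets=[
    [[0, 0, 0, 0, 0, -0.8, 0.64], [0, 0, 0, 0, 0, -0.8, 0.64], [0, 0, 0, 0, 0, -0.8, 0.64], [0, 0, 0, 0, 0, -0.8, 0.64], [0, 0, 0, 0, 0, -0.8, 0.64]],
  ],
)

```text
t: 8.48
ee_pos: [511.0, 141.8, 263.8]
orientation: [1.237, 2.886, 0.001]
ft_force: [2.6, -0.9, -0.4]
width: 56.1
grasp_force: 1.2
```

```bash
python3 -c "
from h import *
st()"
```

```text
t 8.47 [511.  141.8 263.8] yang 43.6 z [ 0.002 -0.    -1.   ] F [ 2.6 -0.9 -0.4] M [-0.21 -0.47  0.07] w 56.1 q [ 0.25  0.5   1.92 -0.    0.72 -0.51]
```

>>> step_arm(
  targets=[
    [[0, 0, 0, 0, 0, -0.9, 0.64], [0, 0, 0, 0, 0, -0.9, 0.64], [0, 0, 0, 0, 0, -0.9, 0.64], [0, 0, 0, 0, 0, -0.9, 0.64], [0, 0, 0, 0, 0, -0.9, 0.64]],
  ],
)

```text
t: 9.1
ee_pos: [511.4, 141.8, 263.9]
orientation: [1.673, 2.656, 0.002]
ft_force: [3.7, -1.3, -1.6]
width: 56.0
grasp_force: 1.8
```

>>> step_arm(
  targets=[
    [[0, 0, 0, 0, 0, -0.9, 0.64], [0, 0, 0, 0, 0, -0.9, 0.64], [0, 0, 0, 0, 0, -0.9, 0.64], [0, 0, 0, 0, 0, -0.9, 0.64], [0, 0, 0, 0, 0, -0.9, 0.64]],
  ],
)

```text
t: 9.72
ee_pos: [511.7, 141.7, 264.0]
orientation: [2.068, 2.362, 0.004]
ft_force: [5.4, -3.3, -2.2]
width: 56.1
grasp_force: 2.3
```

>>> step_arm(
  targets=[
    [[0, 0, 0, 0, 0, -0.9, 0.64], [0, 0, 0, 0, 0, -0.9, 0.64], [0, 0, 0, 0, 0, -0.9, 0.64], [0, 0, 0, 0, 0, -0.9, 0.64], [0, 0, 0, 0, 0, -0.9, 0.64]],
  ],
)

```text
t: 10.35
ee_pos: [511.6, 141.4, 264.1]
orientation: [2.412, 2.009, 0.004]
ft_force: [4.1, -4.3, -1.2]
width: 56.1
grasp_force: 2.4
```

```bash
python3 -c "
from h import *
st()"
```

```text
t 10.35 [511.6 141.4 264.1] yang -10.4 z [ 0.003 -0.    -1.   ] F [ 4.1 -4.3 -1.2] M [-0.89 -0.84  0.06] w 56.1 q [ 0.25  0.5   1.92 -0.    0.72  0.43]
```

>>> step_arm(
  targets=[
    [[0, 0, 0, 0, 0, -0.7, 0.64], [0, 0, 0, 0, 0, -0.7, 0.64], [0, 0, 0, 0, 0, -0.7, 0.64], [0, 0, 0, 0, 0, -0.5, 0.64], [0, 0, 0, 0, 0, -0.5, 0.64]],
  ],
)

```text
t: 10.98
ee_pos: [511.3, 141.3, 264.0]
orientation: [2.614, 1.739, 0.002]
ft_force: [2.6, -5.1, 0.1]
width: 56.5
grasp_force: 2.4
```

```bash
python3 -c "
from h import *
st()"
```

```text
t 10.97 [511.3 141.3 264. ] yang -22.8 z [ 0.002 -0.001 -1.   ] F [ 2.6 -5.1  0.1] M [-0.98 -0.64  0.07] w 56.5 q [ 0.25  0.5   1.92 -0.    0.72  0.65]
```

>>> step_arm(
  targets=[
    [[0, 0, 0, 0, 0, -0.5, 0.64], [0, 0, 0, 0, 0, -0.5, 0.64], [0, 0, 0, 0, 0, -0.25, 0.64], [0, 0, 0, 0, 0, -0.25, 0.64], [0, 0, 0, 0, 0, 0, 0.64]],
  ],
)

```text
t: 11.6
ee_pos: [510.6, 140.7, 263.8]
orientation: [2.7, 1.602, -0.002]
ft_force: [1.0, -9.4, 3.0]
width: 56.2
grasp_force: 4.6
```

```bash
python3 -c "
from h import *
st()"
```

```text
t 11.6 [510.6 140.7 263.8] yang -28.7 z [ 0.    -0.002 -1.   ] F [ 1.  -9.4  3. ] M [-1.68 -0.12  0.24] w 56.2 q [ 0.25  0.5   1.93 -0.    0.72  0.75]
```

>>> step_arm(
  targets=[
    [[0, 0, 0, 0, 0, -0.4, 0.64], [0, 0, 0, 0, 0, -0.4, 0.64], [0, 0, 0, 0, 0, -0.4, 0.64], [0, 0, 0, 0, 0, -0.3, 0.64], [0, 0, 0, 0, 0, 0, 0.64]],
  ],
)

```text
t: 12.22
ee_pos: [510.4, 141.2, 263.9]
orientation: [2.766, 1.478, -0.004]
ft_force: [0.2, -9.0, 4.3]
width: 56.6
grasp_force: 66.4
```

```bash
python3 - <<'E'
from h import *
st();d=cap('wrist','w4');e=cap('scene','s4')
cv2.imwrite('pics/c4.png',np.hstack([d['pixels'][60:360,120:520],cv2.resize(e['pixels'][60:210,230:430],(400,300))])[:,:,::-1])
E
```

```text
t 12.22 [510.4 141.2 263.9] yang -33.8 z [ 0.001 -0.006 -1.   ] F [ 0.2 -9.   4.3] M [-1.19  0.22  5.75] w 56.6 q [ 0.25  0.5   1.93 -0.01  0.72  0.85]
```

View pics/c4.png

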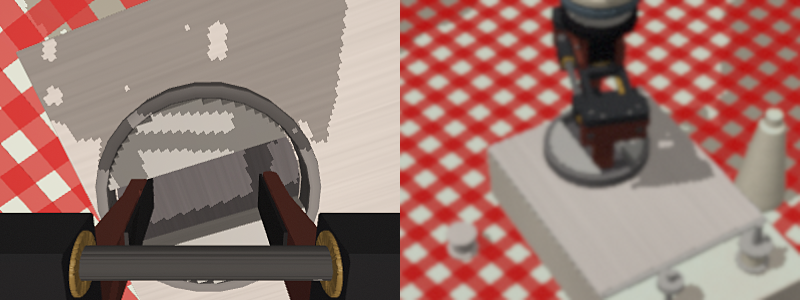

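It's hard against the stop (5.75 N m). I'll back off to the middle of the play, then rise.

>>> step_arm(
  targets=[
    [[0, 0, 0, 0, 0, 0.9, 0.64], [0, 0, 0, 0, 0, 0.9, 0.64], [0, 0, 0, 0, 0, 0.9, 0.64], [0, 0, 0, 0, 0, 0.9, 0.64], [0, 0, 0, 0, 0, 0.6, 0.64]],
  ],
)

```text
t: 12.95
ee_pos: [510.5, 141.8, 263.6]
orientation: [2.539, 1.85, -0.0]
ft_force: [0.1, -0.5, -0.4]
width: 56.4
grasp_force: 0.0
```

```bash
python3 -c "
from h import *
st()"
```

```text
t 12.95 [510.5 141.8 263.6] yang -17.8 z [-0. -0. -1.] F [ 0.1 -0.5 -0.4] M [-0.01  0.01  0.05] w 56.4 q [ 0.25  0.5   1.93 -0.    0.72  0.56]
```

Free of all contact (zero force). Rising slowly out of the slot and clear.

>>> step_arm(
  targets=[
    [[0, 0, 0.1, 0, 0, 0, 0.64], [0, 0, 0.2, 0, 0, 0, 0.64], [0, 0, 0.6, 0, 0, 0, 0.64], [0, 0, 0.8, 0, 0, 0, 0.64], [0, 0, 0.8, 0, 0, 0, 0.64]],
  ],
)

```text
t: 13.58
ee_pos: [510.3, 141.8, 390.5]
orientation: [2.541, 1.847, 0.001]
ft_force: [-0.4, 0.7, -0.1]
width: 56.1
grasp_force: 0.0
```

>>> step_arm(
  targets=[
    [[-0.4, -0.8, 0.3, 0, 0, 0, 0.64], [-0.4, -0.8, 0, 0, 0, 0, 0.64], [-0.4, -0.8, 0, 0, 0, 0, 0.64], [-0.4, -0.8, 0, 0, 0, 0, 0.64], [0, -0.8, 0, 0, 0, 0, 0.64]],
  ],
)

```text
t: 14.2
ee_pos: [429.0, -59.1, 404.5]
orientation: [2.54, 1.848, 0.001]
ft_force: [0.7, 1.0, 0.1]
width: 56.4
grasp_force: 0.0
```

>>> step_arm(
  targets=[
    [[0, -0.8, 0, 0, 0, 0, 0.64], [0, -0.8, 0, 0, 0, 0, 0.64], [0, -0.8, 0, 0, 0, 0, 0.64], [0, 0, 0, 0, 0, 0, 0.64], [0, 0, 0, 0, 0, 0, 0.64]],
  ],
)

```text
t: 14.82
ee_pos: [430.2, -177.8, 404.0]
orientation: [-2.541, -1.847, -0.0]
ft_force: [-0.0, 0.0, 0.1]
width: 56.5
grasp_force: 0.0
```

```bash
python3 - <<'E'
from h import *
st();t=cap('top','t5');s=cap('scene','s5')
a=t['pixels'][110:320,180:360];b=s['pixels'][80:260,250:450]
im=np.hstack([cv2.resize(a,(400,467),interpolation=2),cv2.resize(b,(400,467),interpolation=2)])
cv2.imwrite('pics/c5.png',im[:,:,::-1])
E
```

```text
t 14.82 [ 430.2 -177.8  404. ] yang -18.0 z [ 0.  0. -1.] F [-0.   0.   0.1] M [-0.1  -0.06  0.01] w 56.5 q [-0.42  0.19  1.97  0.    0.98 -0.1 ]
```

View pics/c5.png

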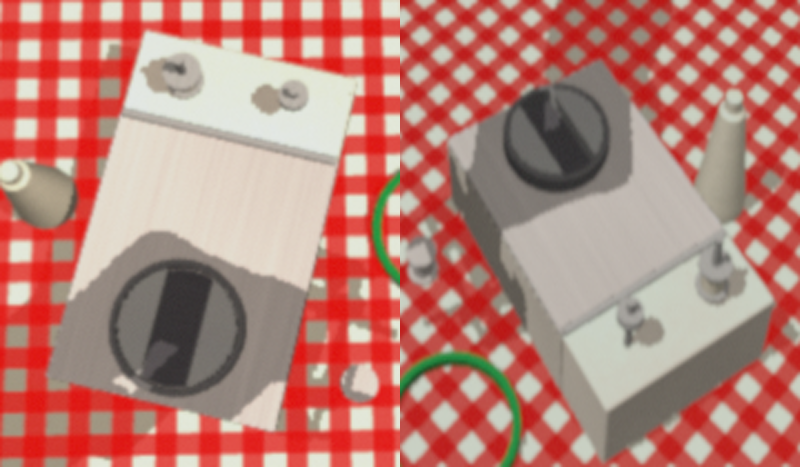

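The slot now points at the front edge (crop axis roughly (187,268) to (168,387)), and the neighbouring objects are where they were. I'll measure its angle properly.

```bash
python3 - <<'E'
from h import *
t=load('t5')
g=cv2.GaussianBlur(cv2.cvtColor(t['pixels'],cv2.COLOR_RGB2GRAY),(0,0),.6)
# edge crossings of the slot per row
L=[];R=[]
for v in range(239,272):
    r=g[v,236:284].astype(float);dr=np.diff(r)
    i=dr[8:30].argmin()+8 if 0 else None
    m=int(round(262-(v-239)*.22))-236
    l=dr[m-14:m].argmin()+m-14; q=dr[m:m+14].argmax()+m
    L.append((236+l+.5,v));R.append((236+q+.5,v))
out=[]
for S in(L,R):
    W=np.array([onz(t,p,92)[:2] for p in S],np.float32)
    f=cv2.fitLine(W,cv2.DIST_HUBER,0,.01,.01).ravel();a=np.degrees(np.arctan2(f[1],f[0]));print(a if abs(a)<90 else a-np.sign(a)*180,f[2:])
for a,b in [((197.1+4.7,110+375/2.224),(235.4,160.4)),((304.7,303.5),(331.7,182))]:
    v=onz(t,b,76)-onz(t,a,76);print('side',np.degrees(np.arctan2(v[1],v[0])))
a,b=onz(t,(203,279.5),76),onz(t,(304.7,303.5),76);v=a-b;print('front',np.degrees(np.arctan2(v[1],v[0]))-90)
E
```

```text
-14.563851 [513.14044 160.65916]
-14.227981 [517.5692  118.79233]
side -14.189250242941807
side -13.392266886211406
front -13.907970210420643
```

```bash
python3 -c "
from h import *
print(ctrl.close_job())"
```

```text
the job is handed in; nothing more can be done
None
```

The panel is pushed fully shut and the fastener is turned clockwise to its hard stop, its slot measured within about 0.5° of locked. The arm is clear of everything, the thread cone, hoop and bobbin show no sign of having moved, and the job was handed in at about 15 s on the robot's clock.

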